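# Find and mark the balance point of a weighted sign bar

### The arm

A 7-joint arm with a two-finger parallel gripper is mounted at the origin on the work surface. World frame = base frame: x ahead of the robot, y to its left, z up, the work surface at z = 0. Lengths are in m, angles in rad, forces in N, time in s.
With the tool pointing down it reaches from about 0.4 to 0.85 m from the base axis. Payload 10.4 kg.
Tool frame: the origin (TCP) lies at the very end of the fingers, on their centre line; the grasp point (between the pads) lies 19 mm behind it; z points along the fingers, y is the direction in which the jaws open and shut (so a half turn about z gives the same grasp; the last joint's range is limited). The gripper opens to 87 mm and grips with 3 to 60 N. Pads are 19 mm wide; open, the fingers measure 117 mm over their backs; the gripper's body (75 mm by 190 mm) begins 51 mm behind the grasp point.
Start: joints at [1.267, 0.332, -0.065, 1.46, 0.022, 1.35, -0.088], TCP at [0.173, -0.601, 0.223] pointing down, gripper open.
Joint ranges: [-2.6, 2.6], [-0.5, 2.12], [-1.47, 1.34], [0.16, 2.42], [-1.27, 4.41], [0.06, 2.06], [-2.6, 2.6]. Speed limits (rad/s): [2.22, 2.22, 2.79, 2.79, 3.14, 3.14, 3.14].

### API

Orientations are given as a unit quaternion [x, y, z, w].
In Python, from bench import r gives the robot as it stands.
- The arm moves only by the shell command python3 -m crank 'ROWS' [FORCE]. ROWS is JSON, a list of rows, each a list of 3 entries, a list of its own where there are three numbers: the opening, from -1 (shut) to 1 (fully open), so that 0 is half open, then the shift along the tool's x, y, z in mm, then the turn about the tool's z in degrees. A call has 1 to 12 rows; each row is the pose to reach, as a shift and turn from the pose commanded when the call began, along the tool's axes at that moment; what a row does not reach only later rows make up. A row lasts 1/12 s, in which the tool goes at most 41.7 mm and 7.16 degrees, less where a joint would pass 70% of its speed; a pose out of reach is approached as far as the arm can. A call with a gripper value outside its range is refused whole. The fingers move at their own pace and stop on an object; FORCE is the grip in N (left out, the last holds). Time passes only in rows, so rows that repeat a pose let the fingers close. It gives the time, the measured TCP pose, the force and the opening at its end, in the units of the state.
- r.read_state(): the state, without advancing time (a new reading comes with each control period).
- r.camera(name): name is "scene" or "top" or "wrist"; returns a dict with "pixels" (400x640x3 uint8, red, green, blue), "fov_y" (degrees; the focal length in pixels is half the picture's height over the tangent of half this angle, whatever the lens; pixels are square), "cx", "cy" (the principal point, pixels), "dist" ([k1, k2, p1, p2, k3] as OpenCV has them; the pictures are not rectified), "cam_to_world" (4x4, takes a point from camera to world coordinates). Camera axes: x right, y down, z forward; pixel columns grow to the right and rows downward; lengths in m; the calibration is good to about 2 mm. A picture is of the moment at which its call begins. There is no depth.
- r.close_job(): hands the job in, once; it reports no verdict.
The state is a dict: "time": time; "joint_positions": joint angles; "joint_vel": joint speeds; "joint_torque": joint torques, N m; "ee_pos": TCP position; "eef_rot": TCP orientation; "ft_force": force on the tool from outside, world axes, zero at the start; "torque": the same for the moment, N m; "width": finger opening in m.
Only numpy, scipy, OpenCV 4.12 (cv2) and the standard library are available. Lean on these libraries where they do the work, as an engineer would, in place of code of your own. Each camera call takes 0.05 s, during which the arm holds its last target.

### The job

The grey sign bar must later hang level from a single hook in the stock room, but a weight is sealed somewhere inside it. Slide it along the blue balance stand, without lifting it off, until it tips up off the low rest and, let go, lies level on the yellow ridge alone; then set the orange marker clip astride the bar, centred right over the ridge, and leave the bar balanced level with the clip on. Never press the bar hard onto the stand, and leave everything else on the table where it is.

Things in the scene. Friction and masses are not known exactly. Their poses are not given: they have to be found in the camera images.
- stand: Blue balance stand fixed to the table. Base plate 100 x 360 x 12 mm, long axis = its y. Across its middle the fulcrum: a yellow ridge 50 mm long (x), its flat top 16 mm wide (y), 70 mm above the table. At y = -150 and +150 mm stand two rests, 50 mm (x) by 20 mm (y), topped with black rubber 62 mm above the table, 8 mm below the ridge top. Origin: centre of its underside.
- ridge (a point): Centre of the yellow ridge's flat top; axes as the stand's: y along the stand (sliding direction), z up. Left alone, the bar leans on the -y rest while its balance point is on that side of the flat, lies level while it is over the flat, leans on the +y rest when it is beyond. Held or touched, it may stay at any tilt: friction with the fingers hides the tipping until they let go.
- bar: Grey aluminium bar with black end caps, 480 mm long (its y), 24 wide (x), 30 tall (z), 0.5 to 0.8 kg, lying across the ridge along the stand. Origin: middle of its underside. It starts with its middle 75 to 100 mm to the -y side of the ridge, leaning on the -y rest, tilted 0.05 rad. The weight inside is unseen and does not shift; the balance point is within 55 mm of the middle, either way.
- clip: Loose orange plastic clip, 40 g, an upside-down U to straddle the bar: plate 40 mm across the bar (its x), 30 along (y), 6 thick; two legs 5 thick, 18 long, 30 apart inside; on top a grip tab 14 (x) by 24 (y), 38 tall. In all 62 mm tall. Origin: midway between the lower ends of the legs (12 mm above the bar's underside when seated). Starts standing on the table between robot and stand.
- red_can: red food can, 74 mm across, 110 mm tall; a bystander, leave it alone. Origin: centre of its underside.
- green_can: green food can, 74 mm across, 110 mm tall; a bystander, leave it alone. Origin: centre of its underside.
- short_can: yellow food can, 84 mm across, 60 mm tall; a bystander, leave it alone. Origin: centre of its underside.
- carton: brown cardboard carton 120 x 160 x 70 mm; a bystander, leave it alone. Origin: centre of its underside.
- tape_roll: clear packing tape roll standing as a ring, 90 mm across, 48 mm tall; a bystander, leave it alone. Origin: centre of its underside.
- screwdriver: screwdriver lying on the table; a bystander, leave it alone. Origin: in its middle, low.
- counter_pad: blue flat plastic pad 100 x 150 x 14 mm; a bystander, leave it alone. Origin: centre of its underside.
Mind the look-alikes: they are no part of the job. Of the things that look like the clip, take the one that is farthest to the robot's left at the start.

How it is judged:
On the way:
1. let go, the bar lies level on the ridge by itself, before the clip is put on it (angle between bar's own z axis and vertical below 0.025 rad and z of bar in the frame of ridge between -0.005 and 0.005 m and x of bar in the frame of ridge between -0.02 and 0.02 m and contact force between the fingers and bar below 0.05 N and contact force between clip and bar below 0.02 N and linear speed of bar below 0.01 m/s), for 0.3 s.
At the end, for the whole second after the job is handed in: The bar lies at rest, level within 0.025 rad, on the ridge alone (underside within 5 mm of the ridge's height, middled on it across within 20 mm); the clip sits down on the bar, astride it and upright, centred within 7 mm of the ridge's middle along the stand, at rest (angle between bar's own z axis and vertical below 0.025 rad and z of bar in the frame of ridge between -0.005 and 0.005 m and x of bar in the frame of ridge between -0.02 and 0.02 m and y of clip in the frame of ridge between -0.007 and 0.007 m and z of clip in the frame of bar between 0.008 and 0.016 m and x of clip in the frame of bar between -0.006 and 0.006 m and angle between clip's own z axis and vertical below 0.08 rad and linear speed of each of bar, clip below 0.01 m/s); the robot touches nothing.
It fails at once if the bar is lifted off the stand (its middle more than 25 mm above the ridge top) (z of bar in the frame of ridge above 0.025 m).
It fails at once if the bar is pressed onto the stand with more than 25 N (contact force between bar and stand above 25 N).
It fails at once if a can, the carton, tape roll, screwdriver or pad is moved more than 25 mm (distance of any of red_can, green_can, short_can, carton, tape_roll, screwdriver, counter_pad from where it was at the start of the episode above 0.025 m).
It also fails if it takes over 72 s, if anything falls off the work surface, if the arm or the gripper's body presses on something with over 40 N, if the wrist force passes 120 N, or if a joint passes its speed limit or range.

## Working session

There is one attempt and no reset: what is moved stays moved. The work goes in short steps, Python scripts to look and compute and a shell command to move; the robot and the scene stay as the last step left them, time stands still between calls to the robot, and variables do not carry over. Pictures are saved under pics/ and viewed, and the job is handed in when it is done.

```bash
ls; mkdir -p pics; cat > h.py <<'E'
import numpy as np,cv2,json
from bench import r
def snap(n,f):
    c=r.camera(n);cv2.imwrite('pics/'+f+'.png',c['pixels'][:,:,::-1])
    d={k:(np.array(v).tolist()) for k,v in c.items() if k!='pixels'};json.dump(d,open('pics/'+f+'.json','w'));return c
def load(f):
    return json.load(open('pics/'+f+'.json'))
def K(c):
    f=200/np.tan(np.radians(c['fov_y'])/2);return np.array([[f,0,c['cx']],[0,f,c['cy']],[0,0,1]])
def ray(c,px):
    u=cv2.undistortPoints(np.array(px,float).reshape(-1,1,2),K(c),np.array(c['dist'],float)).reshape(-1,2)
    T=np.array(c['cam_to_world']);d=np.c_[u,np.ones(len(u))]@T[:3,:3].T;return T[:3,3],d
def onz(c,px,z):
    o,d=ray(c,px);z=np.broadcast_to(z,len(d));return o+d*((z-o[2])/d[:,2])[:,None]
def proj(c,P):
    T=np.linalg.inv(np.array(c['cam_to_world']));P=np.array(P,float).reshape(-1,3)
    return cv2.projectPoints(P,cv2.Rodrigues(T[:3,:3])[0],T[:3,3],K(c),np.array(c['dist'],float))[0].reshape(-1,2)
E
python3 - <<'E'
from h import *
for n in('scene','top','wrist'):snap(n,n+'0')
s=r.read_state()
for k,v in s.items():print(k,np.round(v,4).tolist())
E
```

```text
pics
time 0.15
joint_positions [1.2674, 0.3327, -0.0647, 1.4607, 0.0216, 1.3499, -0.0885]
joint_vel [0.0004, -0.0021, 0.0003, -0.0024, 0.001, -0.0007, -0.0015]
joint_torque [0.0009, -62.3631, 0.0248, -39.0139, -0.0613, 0.0373, 0.0001]
ee_pos [0.1731, -0.6003, 0.222]
eef_rot [0.9902, 0.14, -0.0001, -0.0005]
ft_force [0.2607, 0.1422, -0.3615]
torque [-0.0588, -0.0033, -0.0163]
width 0.0875
```

View pics/scene0.png

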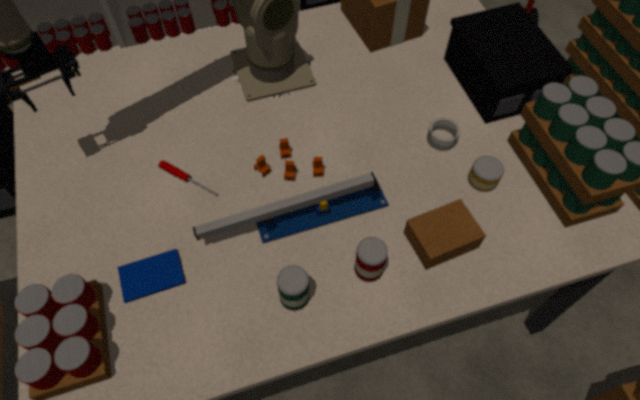

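View pics/top0.png

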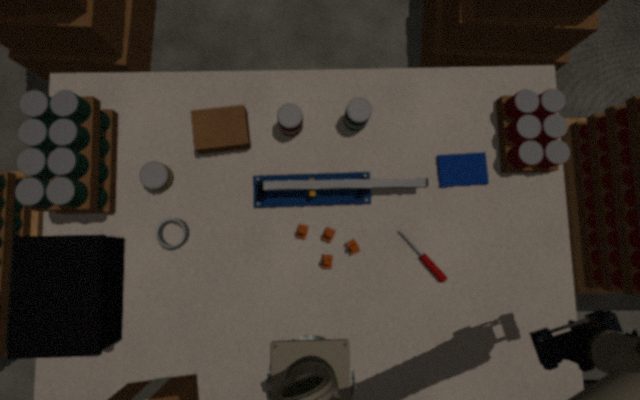

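View pics/wrist0.png

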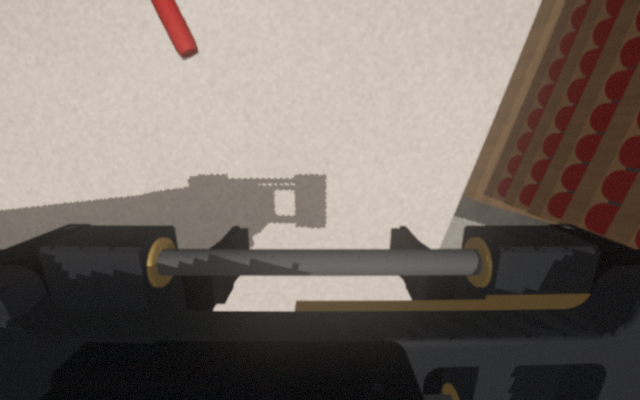

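The top view has +y to the left. The stand runs from (253,190) to (370,190), the ridge is at about (312,193), and the bar spans (262,185) to (428,183). The four orange clips are at (302,231), (328,235), (352,247) and (327,262). The leftmost one is at (302,231). I'll zoom in to measure.

```bash
python3 - <<'E'
from h import *
im=cv2.imread('pics/top0.png')
a=cv2.resize(im[165:275,245:440],None,fx=4,fy=4,interpolation=cv2.INTER_CUBIC);a=np.clip(a*1.8,0,255).astype('uint8')
cv2.imwrite('pics/top0z.png',a)
im=cv2.imread('pics/scene0.png')
a=cv2.resize(im[130:250,190:390],None,fx=4,fy=4,interpolation=cv2.INTER_CUBIC);a=np.clip(a*2,0,255).astype('uint8')
cv2.imwrite('pics/scene0z.png',a)
c=load('top0');print(np.round(c['cam_to_world'],3),c['fov_y'])
print(onz(c,[[302,231],[328,235],[352,247],[327,262]],0.045))
s=load('scene0');print(onz(s,[[318,166],[290,170],[263,165],[285,148]],0.04))
print(onz(c,[[312,194]],.07))
E
```

```text
[[-0.023 -0.993  0.112  0.403]
 [-1.     0.022 -0.015  0.003]
 [ 0.013 -0.113 -0.994  1.32 ]
 [ 0.     0.     0.     1.   ]] 49.85574728402475
[[ 0.43523257  0.0149436   0.045     ]
 [ 0.42173643 -0.06147321  0.045     ]
 [ 0.38502081 -0.13112879  0.045     ]
 [ 0.34316937 -0.05637952  0.045     ]]
[[ 0.44715222  0.01597448  0.04      ]
 [ 0.43606015 -0.0624795   0.04      ]
 [ 0.39623805 -0.12962447  0.04      ]
 [ 0.35762464 -0.05441829  0.04      ]]
[[ 0.54164105 -0.0167052   0.07      ]]
```

View pics/top0z.png

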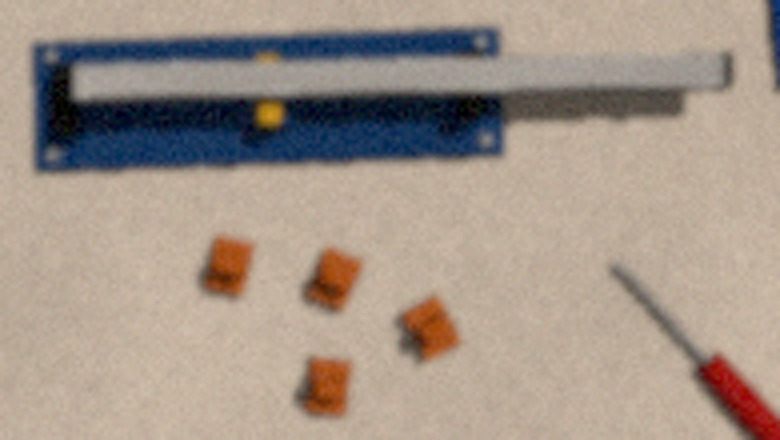

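View pics/scene0z.png

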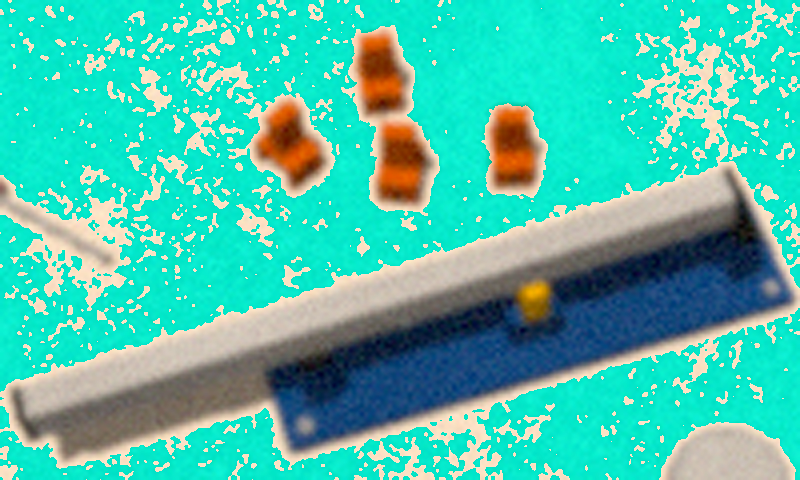

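The base plate corners in the zoom are (35,44), (498,30), (500,155) and (38,171). The bar's ends are at x=72 (+y end) and x=732 (-y end).

```bash
python3 - <<'E'
from h import *
from scipy.optimize import least_squares
c=load('top0');s=load('scene0')
def T(p):return np.array(p)/4+[245,165]-.375
def S(p):return np.array(p)/4+[190,130]-.375
q=T([[35,44],[498,30],[500,155],[38,171]])
P=onz(c,q,.012);print(P.round(4))
print(np.linalg.norm(P-np.roll(P,-1,0),axis=1))
# fit stand
L=np.array([[.05,.18],[.05,-.18],[-.05,-.18],[-.05,.18]])
def f(v):
    R=np.array([[np.cos(v[2]),-np.sin(v[2])],[np.sin(v[2]),np.cos(v[2])]]);return (L@R.T+v[:2]-P[:,:2]).ravel()
o=least_squares(f,[.54,0,0]);print('stand',o.x,f(o.x).round(4))
# scene checks: corner (795,300),(290,450)
print('scene corners',onz(s,S([[795,300],[290,450]]),.012),)
v=o.x;R=np.array([[np.cos(v[2]),-np.sin(v[2])],[np.sin(v[2]),np.cos(v[2])]])
rid=v[:2]
print('scene ridge reproj zoom',(proj(s,[[*(rid+R@[.025,0]),.07]])-[190,130])*4)
print('top ridge',(proj(c,[[*(rid+R@[a,0]),.07] for a in(-.025,.025)])-[245,165])*4)
# bar top ends: z of top at local y
m=-.0875
for e,zz in (([[72,62],[72,102]],.07+.03+.05*.16),([[730,53],[732,87]],.07+.03-.05*.32)):
    B=onz(c,T(e),zz);print('barend',B.round(4),((B[:,:2]-rid)@R).round(4))
# clips
for e in ([[208,262],[240,270],[250,240],[218,237]],):
    print('clip', onz(c,T(e),.03).round(4))
E
```

```text
[[ 0.6086  0.1608  0.012 ]
 [ 0.612  -0.1951  0.012 ]
 [ 0.5154 -0.193   0.012 ]
 [ 0.511   0.1593  0.012 ]]
[0.35590787 0.09659538 0.35226748 0.09767515]
stand [ 0.56176045 -0.0169958   0.01007222] [ 0.0013  0.0027  0.0016 -0.0014 -0.0019 -0.0045 -0.001   0.0032]
scene corners [[ 0.61107731  0.16507061  0.012     ]
 [ 0.61573712 -0.1923595   0.012     ]]
scene ridge reproj zoom [[530.18830236 295.38651505]]
top ridge [[268.89723215 122.62344318]
 [266.62844781  54.87658856]]
barend [[0.5801 0.1231 0.108 ]
 [0.5515 0.1234 0.108 ]] [[ 0.0197  0.1399]
 [-0.0088  0.1405]]
barend [[ 0.58   -0.3523  0.084 ]
 [ 0.5551 -0.3524  0.084 ]] [[ 0.0149 -0.3355]
 [-0.0101 -0.3354]]
clip [[ 0.4386  0.0311  0.03  ]
 [ 0.4321  0.0073  0.03  ]
 [ 0.4542 -0.0006  0.03  ]
 [ 0.457   0.0232  0.03  ]]
```

```bash
python3 - <<'E'
from h import *
im=cv2.imread('pics/top0.png')
a=cv2.resize(im[215:275,285:365],None,fx=9,fy=9,interpolation=cv2.INTER_CUBIC);cv2.imwrite('pics/clz.png',cv2.convertScaleAbs(a,alpha=1.5))
E
```

```text
(no output)
```

View pics/clz.png

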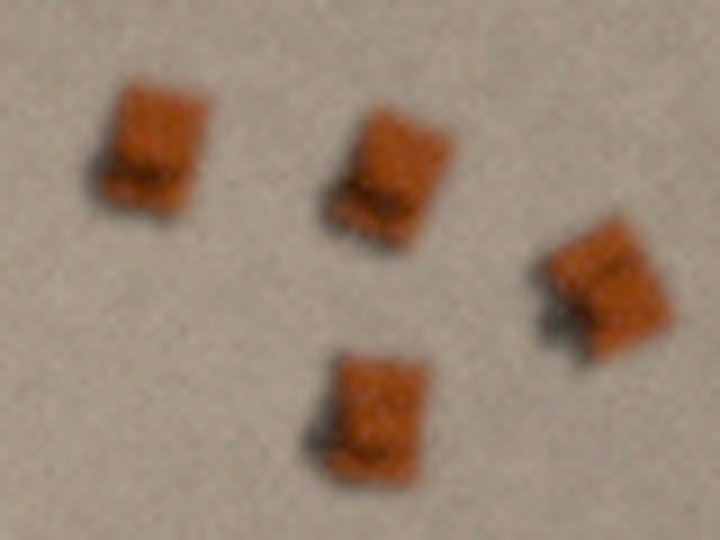

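Ridge is at about (0.562,-0.016), yaw 0.01, and the bar's middle is about 97 mm to the -y side, which fits the task's 75–100 mm. Next I'll move above the bar and look with the wrist camera.

```bash
python3 -m crank '[[1,[510,-363,-40],-74.5],[1,[510,-363,-40],-74.5],[1,[510,-363,-40],-74.5],[1,[510,-363,-40],-74.5],[1,[510,-363,-40],-74.5],[1,[510,-363,-40],-74.5],[1,[510,-363,-40],-74.5],[1,[510,-363,-40],-74.5],[1,[510,-363,-40],-74.5],[1,[510,-363,-40],-74.5],[1,[510,-363,-40],-74.5],[1,[510,-363,-40],-74.5]]'
cat > st.py <<'E'
from h import *
from scipy.spatial.transform import Rotation as Ro
import sys
def st():
    s=r.read_state();M=Ro.from_quat(s['eef_rot']).as_matrix()
    print('t',round(s['time'],2),'tcp',np.round(s['ee_pos'],4),'toolx',M[:,0].round(3),'yaw',round(np.degrees(np.arctan2(M[1,0],M[0,0])),2),'z',M[:,2].round(3),'F',np.round(s['ft_force'],2),'w',round(s['width'],4));return s,M
def goal(p,yaw):
    s,M=st();d=np.array(p)-s['ee_pos'];print('shift mm',(M.T@d*1000).round(1),'turn',round(np.degrees(np.arctan2(M[1,0],M[0,0]))-yaw,2))
if __name__=='__main__':
    if len(sys.argv)>1: goal([float(a) for a in sys.argv[1:4]],float(sys.argv[4]))
    else: st()
E
python3 st.py .562 -.11 .25 90.6
```

```text
time: 1.15
ee_pos: [0.4844, -0.2081, 0.2547]
eef_rot: [0.702, 0.712, -0.0, 0.0]
ft_force: [-0.4, -0.6, -0.2]
width: 0.0871
t 1.15 tcp [ 0.4844 -0.2081  0.2547] toolx [-0.014  1.    -0.   ] yaw 90.79 z [ 0. -0. -1.] F [-0.43 -0.64 -0.16] w 0.0871
shift mm [97.1 79.   4.7] turn 0.19
```

```bash
python3 -m crank '[[1,[80,70,0],0],[1,[80,70,0],0],[1,[80,70,0],0],[1,[80,70,0],0],[1,[80,70,0],0]]'
python3 - <<'E'
from h import *
snap('wrist','w1');snap('scene','s1')
from st import st;st()
E
```

```text
time: 1.57
ee_pos: [0.5533, -0.1275, 0.2539]
eef_rot: [0.702, 0.712, 0.0, -0.001]
ft_force: [0.7, -0.7, -0.1]
width: 0.087
t 1.67 tcp [ 0.5523 -0.1301  0.2542] toolx [-0.009  1.    -0.   ] yaw 90.53 z [-0.001 -0.    -1.   ] F [ 0.07 -0.48 -0.54] w 0.0867
```

View pics/w1.png

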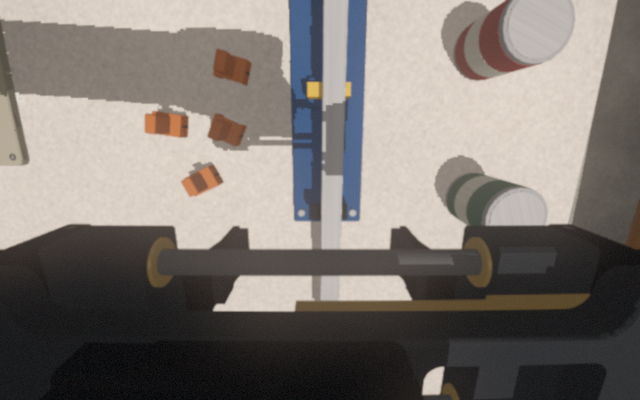

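View pics/s1.png

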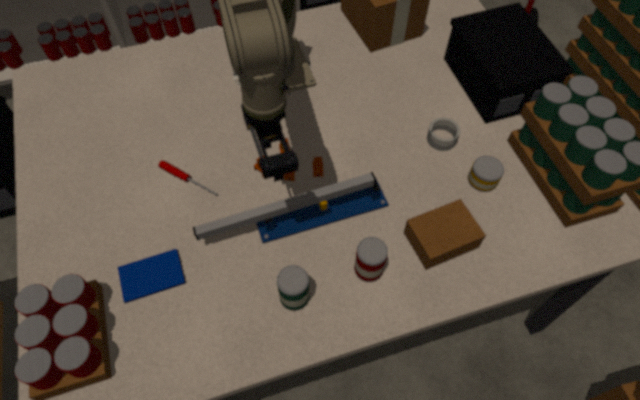

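The wrist view shows the ridge's yellow ends at x 306–322 and 345–351, row 89. The bar spans columns 323–346 there, and the target clip is at (232,67). Measuring these.

```bash
python3 - <<'E'
from h import *
im=cv2.imread('pics/w1.png');c=load('w1');hsv=cv2.cvtColor(im,cv2.COLOR_BGR2HSV)
y=cv2.inRange(hsv,(20,130,110),(34,255,255));y[:, :290]=0;y[:,370:]=0;y[150:]=0
v,u=np.nonzero(y);print('yellow',u.min(),u.max(),v.min(),v.max(),len(u))
P=onz(c,[[u.min()-.5,np.median(v)],[u.max()+.5,np.median(v)],[314,v.min()-.5],[314,v.max()+.5]],.07);print(P.round(4))
print('bar edges at ridge z.1',onz(c,[[323,89],[346,89],[320.5,200],[341,200]],.1).round(4))
print('plate corner',onz(c,[[293,219],[360,219]],.012).round(4))
a=cv2.resize(im[30:230,130:380],None,fx=3,fy=3,interpolation=cv2.INTER_CUBIC);cv2.imwrite('pics/w1z.png',a)
E
```

```text
yellow 307 349 82 97 241
[[ 0.5378 -0.0161  0.07  ]
 [ 0.5875 -0.0154  0.07  ]
 [ 0.5464 -0.0078  0.07  ]
 [ 0.5465 -0.0253  0.07  ]]
bar edges at ridge z.1 [[ 0.5566 -0.0196  0.1   ]
 [ 0.5808 -0.0193  0.1   ]
 [ 0.5557 -0.1406  0.1   ]
 [ 0.5794 -0.1403  0.1   ]]
plate corner [[ 0.5153 -0.1931  0.012 ]
 [ 0.6162 -0.1917  0.012 ]]
```

View pics/w1z.png

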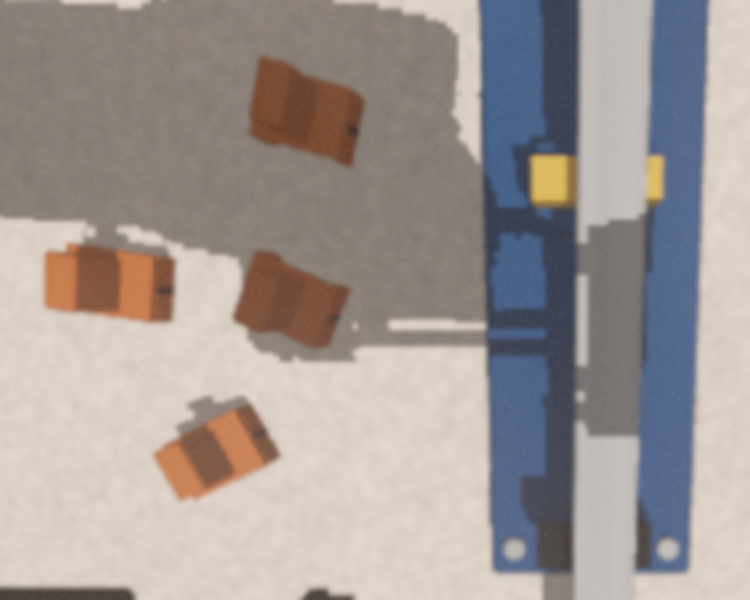

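Ridge is (0.5627,-0.0163), and its measured length of 49.7 mm matches the given 50. The bar is 24 mm wide as it should be, centred at x≈0.568. Going down to straddle it.

```bash
python3 -m crank '[[1,[30,16,40],0],[1,[30,16,80],0],[1,[30,16,115],0],[1,[30,16,145],0],[1,[30,16,165],0],[1,[30,16,175],0],[1,[30,16,178],0],[1,[30,16,178],0],[1,[30,16,178],0]]' 
python3 st.py .568 -.1 .076 90.5
```

```text
time: 2.42
ee_pos: [0.5694, -0.0996, 0.078]
eef_rot: [0.704, 0.71, 0.001, 0.001]
ft_force: [-0.2, 0.6, -0.3]
width: 0.0876
t 2.42 tcp [ 0.5694 -0.0996  0.078 ] toolx [-0.009  1.    -0.001] yaw 90.54 z [ 0.002 -0.001 -1.   ] F [-0.19  0.63 -0.29] w 0.0876
shift mm [-0.4 -1.4  2. ] turn 0.04
```

```bash
python3 -m crank '[[-1,[0,0,0],0],[-1,[0,0,0],0],[-1,[0,0,0],0],[-1,[0,0,0],0],[-1,[0,0,0],0],[-1,[0,0,0],0],[-1,[0,0,0],0],[-1,[0,0,0],0]]' 8
python3 st.py
```

```text
time: 3.08
ee_pos: [0.5685, -0.099, 0.0764]
eef_rot: [0.703, 0.711, -0.0, 0.0]
ft_force: [-0.6, -0.6, -0.1]
width: 0.0417
t 3.08 tcp [ 0.5685 -0.099   0.0764] toolx [-0.01  1.   -0.  ] yaw 90.59 z [ 0. -0. -1.] F [-0.64 -0.59 -0.1 ] w 0.0417
```

```bash
python3 -m crank '[[-1,[0,0,0],0],[-1,[0,0,0],0],[-1,[0,0,0],0],[-1,[0,0,0],0],[-1,[0,0,0],0],[-1,[4,0,0],0],[-1,[10,-1,-0.5],0],[-1,[16,-2,-0.8],0],[-1,[22,-3,-1.1],0],[-1,[28,-4,-1.4],0],[-1,[33,-4,-1.7],0],[-1,[34,-4,-1.7],0]]' 8
python3 st.py
```

```text
time: 4.08
ee_pos: [0.564, -0.0636, 0.0783]
eef_rot: [0.703, 0.711, 0.0, -0.0]
ft_force: [-1.1, -2.4, 1.2]
width: 0.0239
t 4.08 tcp [ 0.564  -0.0636  0.0783] toolx [-0.012  1.     0.   ] yaw 90.67 z [-0.  0. -1.] F [-1.07 -2.37  1.15] w 0.0239
```

```bash
python3 -m crank '[[-1,[5,0,-0.2],0],[-1,[8,0,-0.4],0],[-1,[8,0,-0.4],0],[-0.15,[8,0,-0.4],0],[-0.15,[8,0,-0.4],0],[-0.15,[8,0,-0.4],0],[-0.15,[8,0,-0.4],0],[-0.15,[8,0,-0.4],0]]' 8
cat > tilt.py <<'E'
from h import *
import sys
from st import st
f=sys.argv[1];snap('scene',f);st()
a=cv2.imread('pics/'+f+'.png')
cv2.imwrite('pics/'+f+'z.png',cv2.convertScaleAbs(cv2.resize(a[150:260,180:400],None,fx=3.5,fy=3.5,interpolation=cv2.INTER_CUBIC),alpha=1.7))
E
python3 tilt.py t1
```

```text
time: 4.75
ee_pos: [0.5641, -0.0569, 0.0785]
eef_rot: [0.703, 0.711, 0.0, -0.0]
ft_force: [0.0, 0.2, -0.3]
width: 0.0362
t 4.8 tcp [ 0.5641 -0.057   0.0785] toolx [-0.01  1.    0.  ] yaw 90.59 z [-0.  0. -1.] F [0.28 0.83 0.08] w 0.0365
```

View pics/t1z.png

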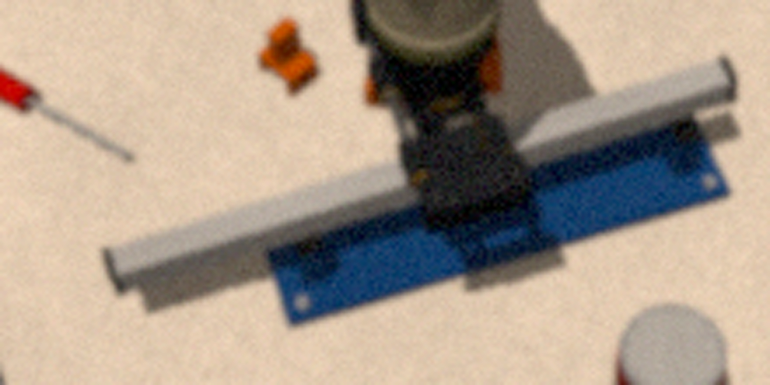

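```bash
cat > fit.py <<'E'
from h import *
from scipy.optimize import least_squares
rid=np.array([.5627,-.0163]);yw=.010
def corners(v): # x0(local),y0 offset along, yaw rel, tilt(+ = +y end up), 
    x0,y0,ya,t=v
    L=np.array([[-.012,-.24,.03],[.012,-.24,0],[-.012,.24,.03],[.012,.24,0]])
    # pivot: underside passes over ridge: -y edge for t>0, +y edge for t<0
    yp=-.008*np.tanh(t/.003); z0=.07+ (y0-yp)*np.tan(t)
    P=np.stack([L[:,0],L[:,1]*np.cos(t)-L[:,2]*np.sin(t),L[:,1]*np.sin(t)+L[:,2]*np.cos(t)],1)
    c,s=np.cos(ya+yw),np.sin(ya+yw);Q=P.copy();Q[:,0]=c*P[:,0]-s*P[:,1];Q[:,1]=s*P[:,0]+c*P[:,1]
    cc,ss=np.cos(yw),np.sin(yw)
    Q[:,0]+=rid[0]+cc*x0-ss*y0;Q[:,1]+=rid[1]+ss*x0+cc*y0;Q[:,2]+=z0;return Q
def fit(c,px,off,sc,v0=(0,-.05,0,.02)):
    px=np.array(px,float)/sc+np.array(off)
    o=least_squares(lambda v:(proj(c,corners(v))-px).ravel(),v0,x_scale=[.01,.01,.01,.01]);print('x0,y0 mm, yaw,tilt',(o.x[:2]*1000).round(1),o.x[2:].round(4),'res px',o.fun.round(1));return o.x
E
python3 - <<'E'
from fit import *
fit(load('t1'),[[106,249],[122,292],[722,58],[736,98]],[180,150],3.5)
s=load('s1')
fit(load('scene0'),[[10,385],[35,437],[733,166],[752,225]],[190,130],4)
E
```

```text
x0,y0 mm, yaw,tilt [  2.2 -46.4] [0.0183 0.0229] res px [-0.2 -0.6 -0.1  0.7  0.9 -1.1 -0.6  0.9]
x0,y0 mm, yaw,tilt [  4.5 -89.4] [-0.0308  0.0791] res px [ 1.2 -0.3 -0.1  0.1  0.3  0.8 -1.5 -0.4]
```

```bash
cat >> fit.py <<'E'
def fit2(c,px,off,sc,x0=.0015,ya=0.):
    px=np.array(px,float)/sc+np.array(off)
    o=least_squares(lambda v:(proj(c,corners([x0,v[0],ya,v[1]]))-px).ravel(),[-.05,.02],x_scale=[.01,.01]);print('y0 mm,tilt',o.x[0]*1000,o.x[1],'res',o.fun.round(1))
def over(f,vs,out):
    a=cv2.imread('pics/'+f+'.png');c=load(f)
    b=cv2.convertScaleAbs(cv2.resize(a[150:260,180:400],None,fx=3.5,fy=3.5,interpolation=cv2.INTER_CUBIC),alpha=1.5)
    for v,col in zip(vs,((0,0,255),(0,200,0),(255,0,0))):
        p=((proj(c,corners(v))-[180,150]+.5)*3.5-.5)
        for i,j in((0,2),(1,3),(0,1),(2,3)):cv2.line(b,tuple(int(k) for k in p[i]),tuple(int(k) for k in p[j]),col,1,cv2.LINE_AA)
    cv2.imwrite('pics/'+out+'.png',b)
E
python3 - <<'E'
from fit import *
fit2(load('t1'),[[106,249],[122,292],[722,58],[736,98]],[180,150],3.5)
fit2(load('scene0'),[[10,385],[35,437],[733,166],[752,225]],[190,130],4,.0055,-.018)
over('t1',[[.0015,-.05,0,.05],[.0015,-.05,0,0]],'t1o')
E
```

```text
y0 mm,tilt -47.19148808575864 0.05265057606390681 res [-0.5 -0.5 -0.3  0.7  1.  -1.2 -0.2  0.8]
y0 mm,tilt -88.83253252754142 0.05866248495538503 res [ 1.2 -0.3 -0.2  0.2  0.4  0.8 -1.5 -0.5]
```

View pics/t1o.png

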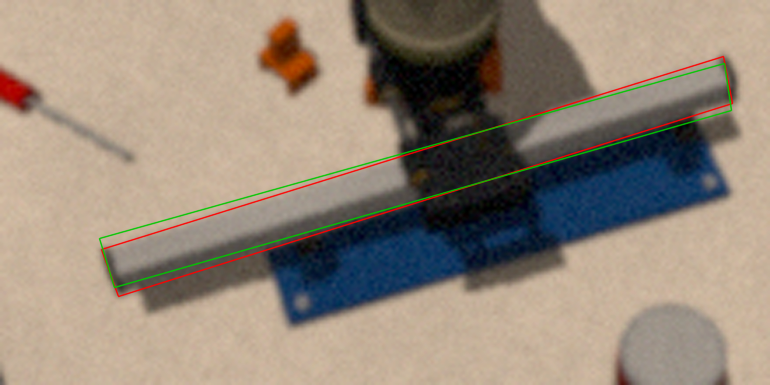

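The overlay shows the bar still tilted at 0.05 (it matches the red outline), with its middle at -47 mm. Stepping on by 12 mm.

```bash
python3 -m crank '[[-1,[0,0,0],0],[-1,[0,0,0],0],[-1,[0,0,0],0],[-1,[4,0,-0.2],0],[-1,[9,0,-0.4],0],[-1,[12,0,-0.6],0],[-1,[12,0,-0.6],0],[-0.15,[12,0,-0.6],0],[-0.15,[12,0,-0.6],0],[-0.15,[12,0,-0.6],0],[-0.15,[12,0,-0.6],0],[-0.15,[12,0,-0.6],0]]' 8
python3 tilt.py t2; python3 -c "
from fit import *
over('t2',[[.0015,-.036,0,.05],[.0015,-.036,0,0]],'t2o')"
```

```text
time: 5.8
ee_pos: [0.564, -0.0449, 0.0791]
eef_rot: [0.703, 0.711, 0.0, -0.0]
ft_force: [0.3, 0.0, -0.2]
width: 0.0362
t 5.85 tcp [ 0.564  -0.045   0.0791] toolx [-0.01  1.    0.  ] yaw 90.59 z [ 0.  0. -1.] F [-0.24 -0.2   0.26] w 0.0366
```

View pics/t2o.png

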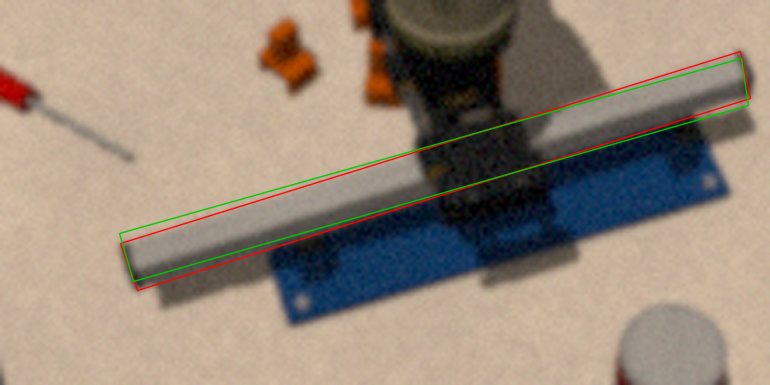

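Still leaning, on the red outline. Another 12 mm.

```bash
python3 -m crank '[[-1,[0,0,0],0],[-1,[0,0,0],0],[-1,[0,0,0],0],[-1,[4,0,-0.2],0],[-1,[9,0,-0.4],0],[-1,[12,0,-0.6],0],[-1,[12,0,-0.6],0],[-0.15,[12,0,-0.6],0],[-0.15,[12,0,-0.6],0],[-0.15,[12,0,-0.6],0],[-0.15,[12,0,-0.6],0],[-0.15,[12,0,-0.6],0]]' 8
python3 tilt.py t3; python3 -c "
from fit import *
over('t3',[[.0015,-.023,0,.05],[.0015,-.023,0,0]],'t3o')"
```

```text
time: 6.85
ee_pos: [0.5638, -0.0329, 0.0797]
eef_rot: [0.703, 0.711, 0.0, -0.0]
ft_force: [-0.4, -0.8, 0.8]
width: 0.0366
t 6.9 tcp [ 0.5638 -0.033   0.0797] toolx [-0.01  1.    0.  ] yaw 90.59 z [ 0.  0. -1.] F [-0.04  0.26 -0.46] w 0.0371
```

View pics/t3o.png

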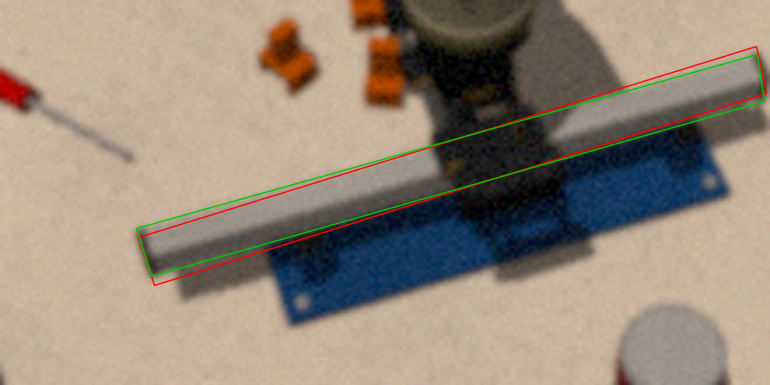

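The bar's end now follows the green (level) outline, so it may have tipped. Waiting a moment and checking again.

```bash
python3 -m crank '[[-0.15,[0,0,0],0],[-0.15,[0,0,0],0],[-0.15,[0,0,0],0],[-0.15,[0,0,0],0]]'
python3 tilt.py t4; python3 -c "
from fit import *
over('t4',[[.0015,-.023,0,.05],[.0015,-.023,0,0],[.0015,-.023,0,-.05]],'t4o')
a=cv2.imread('pics/t4.png');b=cv2.imread('pics/t3.png');print(cv2.absdiff(a,b)[150:260,180:400].mean())
snap('wrist','w4')"
```

```text
time: 7.23
ee_pos: [0.5638, -0.0331, 0.0797]
eef_rot: [0.703, 0.711, -0.0, 0.0]
ft_force: [-0.8, -0.7, -0.4]
width: 0.0368
t 7.28 tcp [ 0.5638 -0.033   0.0797] toolx [-0.01  1.   -0.  ] yaw 90.59 z [ 0. -0. -1.] F [-0.62  0.21  0.03] w 0.037
2.931212121212121
```

View pics/t4o.png

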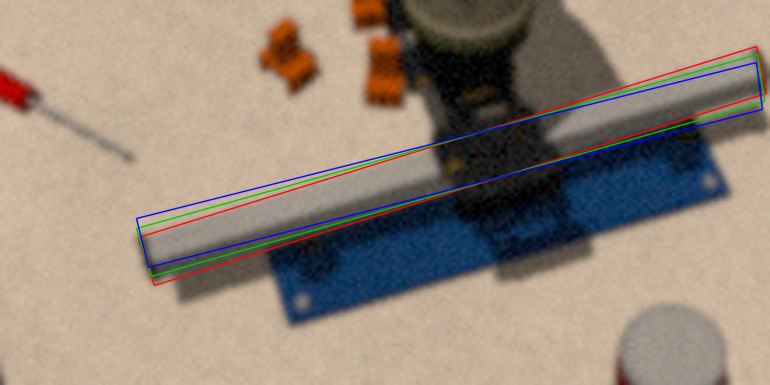

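View pics/w4.png

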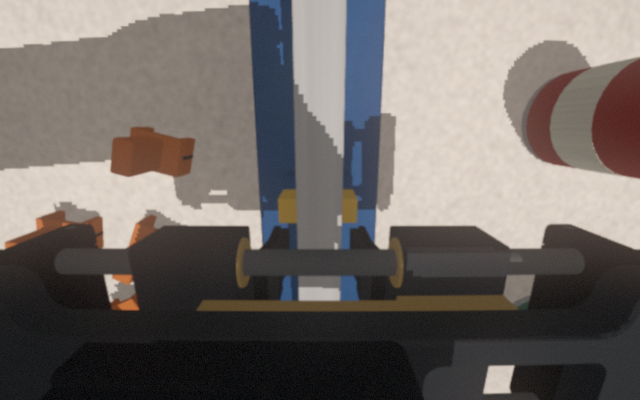

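The bar is level (green outline), with its middle at about -23 mm. The previous step, 12 mm back, still leaned, so the balance point lies -8..+4 mm from the ridge centre. I'll nudge it +2 mm to centre that range, release and back off.

```bash
python3 -m crank '[[-1,[0,0,0],0],[-1,[0,0,0],0],[-1,[0,0,0],0],[-1,[1,0,0],0],[-1,[2,0,0],0],[-1,[2,0,0],0],[-1,[2,0,0],0],[0.1,[2,0,0],0],[0.1,[2,0,0],0],[0.1,[2,0,0],0],[0.1,[2,0,0],0],[0.1,[2,0,0],0]]' 8
python3 tilt.py t5
python3 -m crank '[[0.1,[0,0,0],0],[0.1,[0,0,0],0],[0.1,[0,0,0],0],[0.1,[0,0,-10],0],[0.1,[0,0,-30],0],[0.1,[0,0,-60],0],[0.1,[0,0,-90],0],[0.1,[-40,-40,-110],0],[0.1,[-75,-75,-130],0],[0.1,[-105,-110,-150],0],[0.1,[-105,-110,-150],0],[0.1,[-105,-110,-150],0]]'
python3 tilt.py t6; python3 -c "
from fit import *
snap('wrist','w6');snap('top','top6')
over('t6',[[.0015,-.021,0,.05],[.0015,-.021,0,0],[.0015,-.021,0,-.05]],'t6o')"
```

```text
time: 8.33
ee_pos: [0.5638, -0.0306, 0.0796]
eef_rot: [0.703, 0.711, 0.0, -0.0]
ft_force: [0.7, 0.1, -0.3]
width: 0.0453
t 8.38 tcp [ 0.5638 -0.0307  0.0797] toolx [-0.011  1.     0.   ] yaw 90.61 z [ 0.  0. -1.] F [-0.11 -0.28 -0.13] w 0.0465
time: 9.38
ee_pos: [0.4521, -0.1428, 0.2333]
eef_rot: [0.706, 0.708, -0.001, 0.002]
ft_force: [1.2, -0.7, 0.6]
width: 0.0477
t 9.43 tcp [ 0.4537 -0.1402  0.2322] toolx [-0.005  1.    -0.003] yaw 90.27 z [ 0.003 -0.003 -1.   ] F [1.16 0.38 0.13] w 0.048
```

View pics/t6o.png

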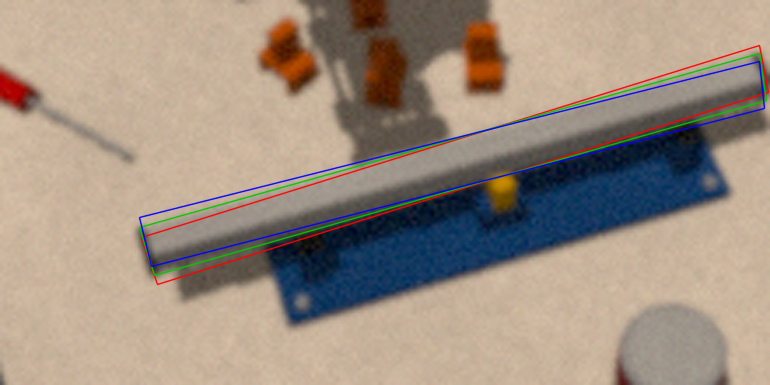

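View pics/w6.png

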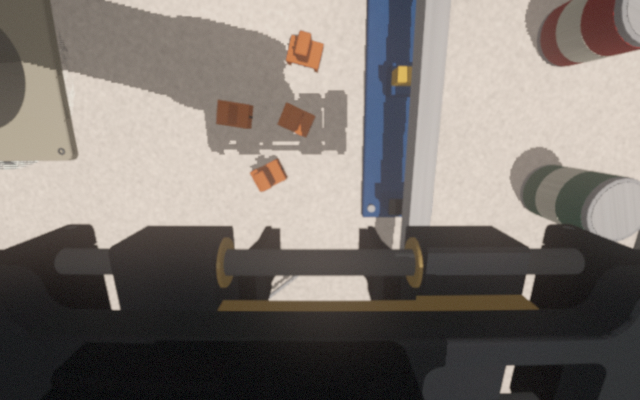

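```bash
python3 - <<'E'
from h import *
a=cv2.imread('pics/t6.png');b=[]
for (x,y) in((208,198),(372,152)):
    b.append(cv2.resize(a[y:y+45,x:x+38],None,fx=10,fy=10,interpolation=cv2.INTER_CUBIC))
cv2.imwrite('pics/t6e.png',cv2.convertScaleAbs(np.hstack(b),alpha=1.8))
a=cv2.imread('pics/w6.png')
cv2.imwrite('pics/w6c.png',cv2.resize(a[15:145,200:350],None,fx=5,fy=5,interpolation=cv2.INTER_CUBIC)[:600])
E
```

```text
(no output)
```

View pics/t6e.png

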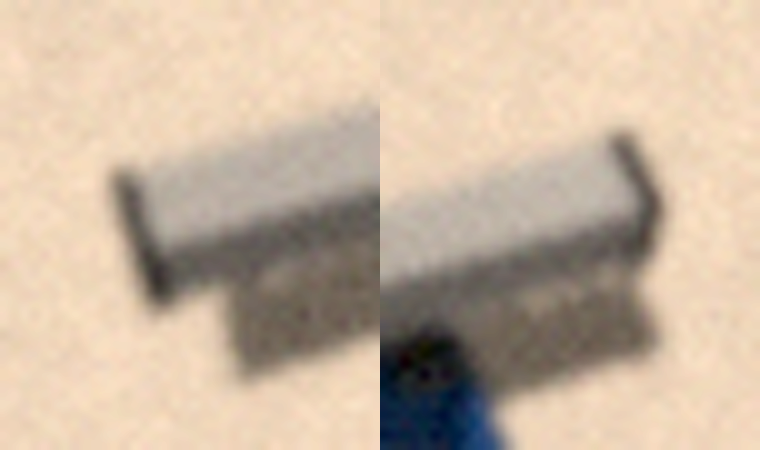

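View pics/w6c.png

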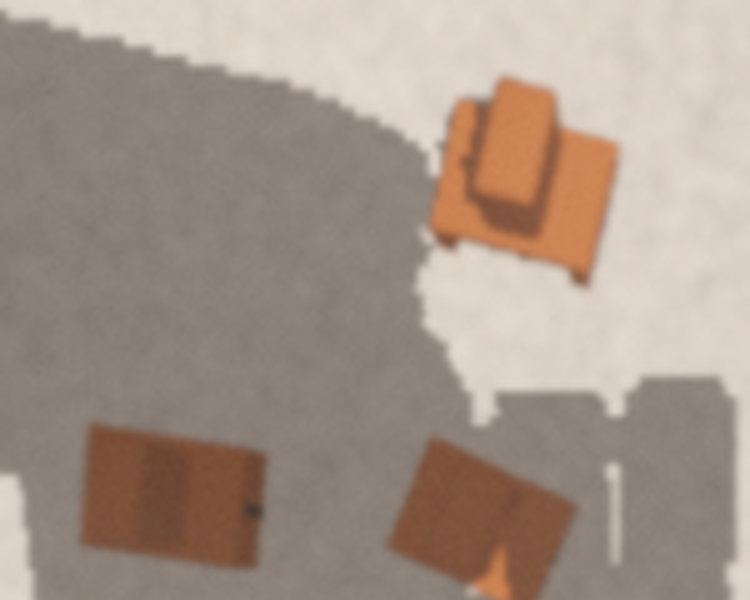

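The bar's ends are clear. In the -y crop the corners are (115,175) and (158,298); in the +y crop they are (245,135) and (270,250). The clip's tab top is at zoom (505,78), (555,95), (527,205), (475,190), and the nearby look-alikes have no such tab.

```bash
python3 - <<'E'
from fit import *
o=[[208+11.5,198+17.5],[208+15.8,198+29.8],[372+24.5,152+13.5],[372+27,152+25]]
fit2(load('t6'),np.array(o)-.45,[0,0],1)
fit(load('t6'),np.array(o)-.45,[0,0],1)
c=load('w6')
W=lambda p:np.array(p)/5+[200,15]-.4
t=onz(c,W([[505,78],[555,95],[527,205],[475,190]]),.062);print(t.round(4),t.mean(0),np.linalg.norm(t-np.roll(t,-1,0),axis=1))
p=onz(c,W([[460,100],[617,145],[585,270],[432,230]]),.024);print(p.round(4),p.mean(0),np.linalg.norm(p-np.roll(p,-1,0),axis=1))
for a,b in((p[0],p[1]),(p[3],p[2]),(p[3],p[0]),(p[2],p[1]),(t[2],t[1]),(t[3],t[0])):print(np.degrees(np.arctan2(*(b-a)[[1,0]])))
from st import goal;goal([0,0,0],90)
E
```

```text
y0 mm,tilt -21.661175874330684 0.004778028296023707 res [ 0.3 -0.   0.1  1.4  0.4 -0.2  0.   1.7]
x0,y0 mm, yaw,tilt [ -0.9 -21.8] [-0.0051  0.0146] res px [ 0.  -0.7 -0.1  0.7  0.2 -1.  -0.1  0.9]
[[0.4345 0.0279 0.062 ]
 [0.4451 0.0246 0.062 ]
 [0.439  0.003  0.062 ]
 [0.4278 0.0059 0.062 ]] [0.43662343 0.01533621 0.062     ] [0.01109361 0.02250077 0.0115818  0.02295215]
[[ 0.4216  0.0345  0.024 ]
 [ 0.4589  0.0248  0.024 ]
 [ 0.4513 -0.003   0.024 ]
 [ 0.4143  0.0058  0.024 ]] [0.43652237 0.01552454 0.024     ] [0.03854357 0.02886423 0.0380637  0.02952412]
-14.477274791366291
-13.480933391094702
75.7660641815746
74.80762620179226
74.27867275532874
73.05690810191133
t 9.53 tcp [ 0.4551 -0.137   0.2305] toolx [-0.01   1.    -0.001] yaw 90.57 z [ 0.001 -0.001 -1.   ] F [ 0.55 -0.03 -0.61] w 0.0478
shift mm [ 141.6 -454.   229.8] turn 0.57
```

The clip's plate and tab centres agree: (0.4366,0.0155), yaw -15°, plate 38×29 mm. Going to it.

```bash
python3 -m crank '[[0.1,[151,-17,0],15.5],[0.1,[151,-17,20],15.5],[0.1,[151,-17,50],15.5],[0.1,[151,-17,90],15.5],[0.1,[151,-17,110],15.5],[0.1,[151,-17,110],15.5],[0.1,[151,-17,110],15.5],[0.1,[151,-17,110],15.5],[0.1,[151,-17,110],15.5]]'
python3 st.py .4366 .0154 .032 75
```

```text
time: 10.28
ee_pos: [0.4378, 0.0132, 0.1214]
eef_rot: [0.793, 0.609, 0.001, 0.001]
ft_force: [0.0, -0.7, 0.3]
width: 0.0476
t 10.28 tcp [0.4378 0.0132 0.1214] toolx [0.258 0.966 0.001] yaw 75.05 z [ 0.002  0.    -1.   ] F [ 0.04 -0.74  0.3 ] w 0.0476
shift mm [ 1.7 -1.9 89.4] turn 0.05
```

```bash
python3 -m crank '[[0.1,[0,0,0],0],[0.1,[0,0,25],0],[0.1,[0,0,50],0],[0.1,[0,0,70],0],[0.1,[0,0,82],0],[0.1,[0,0,87],0],[0.1,[0,0,87],0],[0.1,[0,0,87],0],[0.1,[0,0,87],0]]'
python3 st.py .4366 .0154 .032 75
python3 -c "
from h import *
snap('wrist','w7')"
```

```text
time: 11.03
ee_pos: [0.4374, 0.0134, 0.034]
eef_rot: [0.793, 0.609, 0.001, 0.001]
ft_force: [-0.0, 0.8, 0.1]
width: 0.0476
t 11.03 tcp [0.4374 0.0134 0.034 ] toolx [0.258 0.966 0.   ] yaw 75.06 z [ 0.002 -0.    -1.   ] F [-0.04  0.79  0.05] w 0.0476
shift mm [ 1.7 -1.3  1.9] turn 0.06
```

View pics/w7.png

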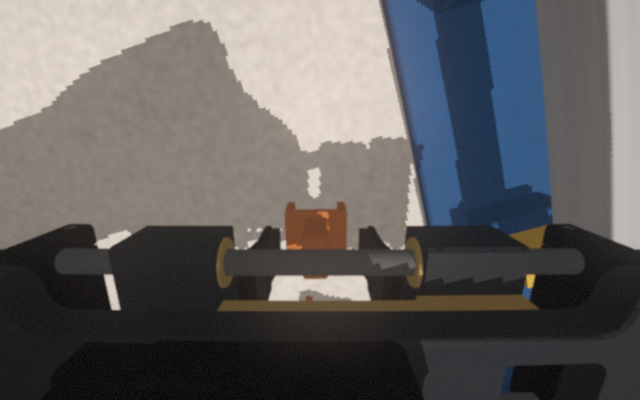

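```bash
python3 -m crank '[[0.1,[2,-1,1],0],[-1,[2,-1,1],0],[-1,[2,-1,1],0],[-1,[2,-1,1],0],[-1,[2,-1,1],0],[-1,[2,-1,1],0],[-1,[2,-1,1],0],[-1,[2,-1,1],0],[-1,[2,-1,1],0],[-1,[2,-1,1],0]]' 15
python3 st.py .4366 .0154 .032 75
```

```text
time: 11.92
ee_pos: [0.4359, 0.0158, 0.0317]
eef_rot: [0.793, 0.609, 0.0, 0.0]
ft_force: [-0.3, 0.6, 1.0]
width: 0.0139
t 11.92 tcp [0.4359 0.0158 0.0317] toolx [ 0.257  0.966 -0.   ] yaw 75.09 z [ 0. -0. -1.] F [-0.25  0.62  0.99] w 0.0139
shift mm [-0.2  0.8 -0.3] turn 0.09
```

The clip is gripped (width 13.9 mm, and the tab is 14). Lifting it and hovering above the ridge.

```bash
python3 -m crank '[[-1,[0,0,-30],0],[-1,[0,0,-65],0],[-1,[0,0,-100],0],[-1,[0,0,-130],0],[-1,[0,30,-130],-5],[-1,[1,65,-130],-10],[-1,[2,100,-130],-15.5],[-1,[2,125,-130],-15.5],[-1,[2,132,-130],-15.5],[-1,[2,132,-130],-15.5],[-1,[2,132,-130],-15.5],[-1,[2,132,-130],-15.5]]'
python3 st.py .5637 -.0163 .1137 90.57
python3 -c "
from h import *
snap('wrist','w8');snap('scene','s8')"
```

```text
time: 12.92
ee_pos: [0.5629, -0.0155, 0.1617]
eef_rot: [0.703, 0.711, -0.0, -0.0]
ft_force: [-0.4, -0.0, -0.3]
width: 0.0139
t 12.92 tcp [ 0.5629 -0.0155  0.1617] toolx [-0.011  1.    -0.   ] yaw 90.63 z [-0.001 -0.    -1.   ] F [-0.36 -0.03 -0.35] w 0.0139
shift mm [-0.8  0.8 48. ] turn 0.06
```

View pics/w8.png

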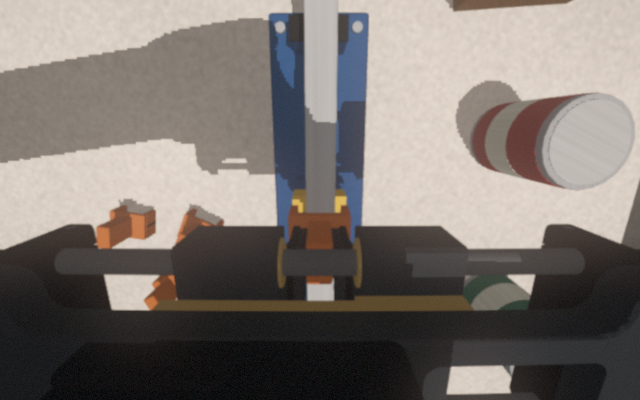

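View pics/s8.png

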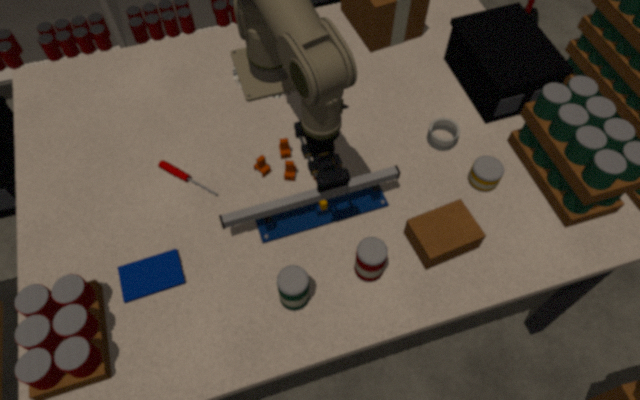

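```bash
python3 - <<'E'
from h import *
a=cv2.imread('pics/w8.png')
cv2.imwrite('pics/w8z.png',cv2.resize(a[130:310,255:385],None,fx=5,fy=5,interpolation=cv2.INTER_CUBIC)[100:700])
cv2.imwrite('pics/w8y.png',cv2.resize(a[0:120,250:380],None,fx=5,fy=5,interpolation=cv2.INTER_CUBIC))
E
```

```text
(no output)
```

View pics/w8z.png

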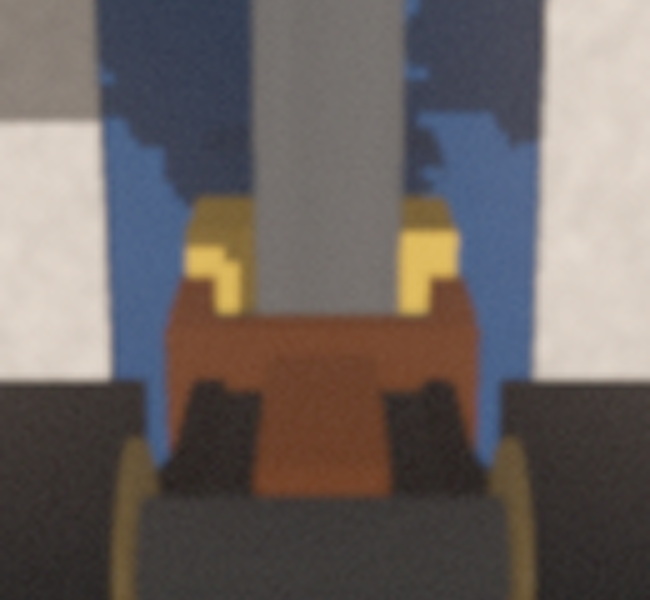

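View pics/w8y.png

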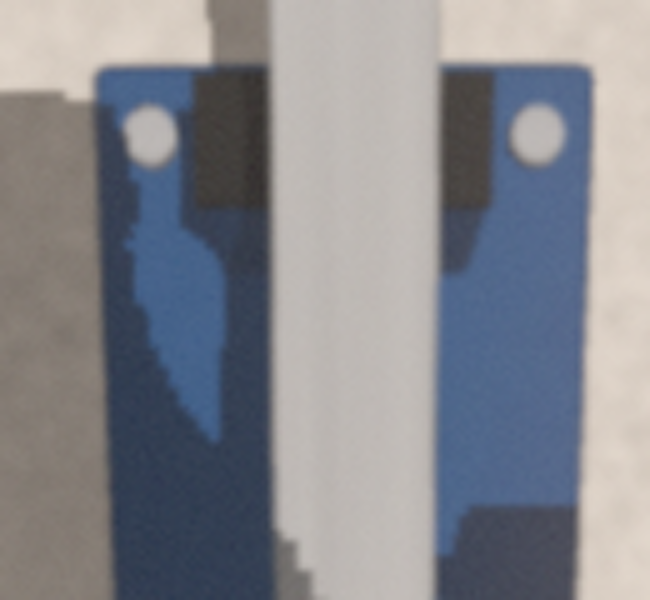

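```bash
python3 - <<'E'
from h import *
c=load('w8');T=np.array(c['cam_to_world']);print('cam',T[:3,3].round(3),'fwd',T[:3,2].round(3))
Z=lambda p:np.array(p)/5+[255,150]-.4
Y=lambda p:np.array(p)/5+[250,0]-.4
b=onz(c,[*Z([[252,100],[404,100],[255,290],[398,290]]),*Y([[268,100],[440,100],[272,400],[437,400]])],.1);print('bar',b.round(4)); print('mid',((b[::2]+b[1::2])/2).round(4))
print('ridge +y top edge',onz(c,Z([[187,246],[459,229]]),.07).round(4))
print('ridge .. at x ends z.07',onz(c,Z([[190,200],[447,200]]),.012).round(4))
# clip front plate edge: top face front corners (y+15) 
print('clip front bottom/legs',onz(c,Z([[167,330],[477,330],[167,320],[477,320]]),.154).round(4))
print('legs low',onz(c,Z([[187,280],[455,280]]),.13).round(4))
print('rest',onz(c,Y([[193,70],[491,70],[193,208],[491,208]]),.062).round(4))
print('holes/plate',onz(c,Y([[97,66],[591,66]]),.012).round(4))
E
python3 st.py
```

```text
cam [0.563 0.052 0.325] fwd [ 0.001 -0.251 -0.968]
bar [[ 0.552   0.0198  0.1   ]
 [ 0.5763  0.02    0.1   ]
 [ 0.5525 -0.0118  0.1   ]
 [ 0.5762 -0.0116  0.1   ]
 [ 0.5508  0.1273  0.1   ]
 [ 0.5753  0.1276  0.1   ]
 [ 0.5513  0.0871  0.1   ]
 [ 0.5759  0.0874  0.1   ]]
mid [[ 0.5642  0.0199  0.1   ]
 [ 0.5643 -0.0117  0.1   ]
 [ 0.563   0.1274  0.1   ]
 [ 0.5636  0.0872  0.1   ]]
ridge +y top edge [[ 0.5384 -0.012   0.07  ]
 [ 0.5889 -0.0082  0.07  ]]
ridge .. at x ends z.07 [[ 0.5335 -0.0159  0.012 ]
 [ 0.5918 -0.0152  0.012 ]]
clip front bottom/legs [[ 5.439e-01 -1.900e-03  1.540e-01]
 [ 5.832e-01 -1.400e-03  1.540e-01]
 [ 5.439e-01 -5.000e-04  1.540e-01]
 [ 5.832e-01 -1.000e-04  1.540e-01]]
legs low [[ 0.5442 -0.0019  0.13  ]
 [ 0.5826 -0.0015  0.13  ]]
rest [[0.5362 0.1443 0.062 ]
 [0.5856 0.1449 0.062 ]
 [0.536  0.1233 0.062 ]
 [0.5863 0.1239 0.062 ]]
holes/plate [[0.5121 0.1624 0.012 ]
 [0.6096 0.1634 0.012 ]]
t 13.02 tcp [ 0.5631 -0.0158  0.162 ] toolx [-0.011  1.    -0.001] yaw 90.63 z [ 0.    -0.001 -1.   ] F [ 0.13  0.08 -1.35] w 0.0136
```

The bar's midline is at x=0.5644 and the clip's centre is (0.5635,-0.0165). The ridge reads y=-0.0160 from the rest and -0.0162 from its own edge. Shifting +1 mm in x and lowering slowly to just above seated.

```bash
python3 -m crank '[[-1,[0,1,5],0],[-1,[0,1,13],0],[-1,[0,1,20],0],[-1,[0,1,25],0],[-1,[0,1,29],0],[-1,[0,1,33],0],[-1,[0,1,36],0],[-1,[0,1,38],0],[-1,[0,1,40],0],[-1,[0,1,40],0],[-1,[0,1,40],0]]'
python3 st.py .5640 -.0160 .1137 90.57
python3 -c "
from h import *
snap('wrist','w9')
a=cv2.imread('pics/w9.png')
cv2.imwrite('pics/w9z.png',cv2.resize(a[130:310,255:385],None,fx=5,fy=5,interpolation=cv2.INTER_CUBIC)[100:700])"
```

```text
time: 13.93
ee_pos: [0.565, -0.0161, 0.1218]
eef_rot: [0.703, 0.711, 0.0, 0.0]
ft_force: [-0.3, 0.0, -0.1]
width: 0.0139
t 13.93 tcp [ 0.565  -0.0161  0.1218] toolx [-0.01  1.   -0.  ] yaw 90.59 z [ 0. -0. -1.] F [-0.26  0.01 -0.05] w 0.0139
shift mm [ 0.1 -1.   8.1] turn 0.02
```

View pics/w9z.png

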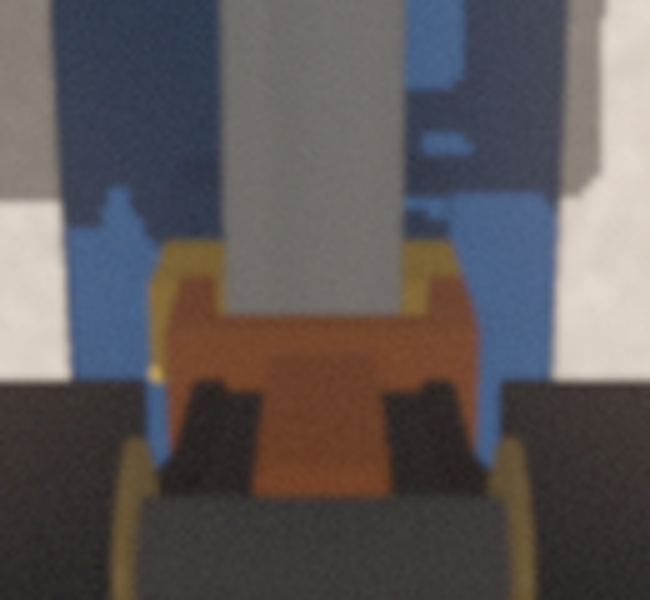

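The legs now straddle the bar, with a left gap of 13 px and a right gap of 27 px, so the clip is about 0.9 mm too far in +x. Correcting that and lowering the rest of the way.

```bash
python3 -m crank '[[-1,[0,-1,0],0],[-1,[0,-1,0],0],[-1,[0,-1,2],0],[-1,[0,-1,4],0],[-1,[0,-1,5.5],0],[-1,[0,-1,6.5],0],[-1,[0,-1,6.5],0],[-1,[0,-1,6.5],0]]'
python3 st.py .5640 -.0160 .1137 90.57
python3 -c "
from h import *
snap('wrist','w10');snap('scene','s10')
a=cv2.imread('pics/w10.png')
cv2.imwrite('pics/w10z.png',cv2.resize(a[130:310,255:385],None,fx=5,fy=5,interpolation=cv2.INTER_CUBIC)[100:700])"
```

```text
time: 14.65
ee_pos: [0.5639, -0.0162, 0.1151]
eef_rot: [0.703, 0.711, -0.0, -0.0]
ft_force: [0.9, -0.5, 0.2]
width: 0.0139
t 14.65 tcp [ 0.5639 -0.0162  0.1151] toolx [-0.01  1.    0.  ] yaw 90.59 z [-0.  0. -1.] F [ 0.92 -0.46  0.22] w 0.0139
shift mm [0.2 0.1 1.4] turn 0.02
```

View pics/w10z.png

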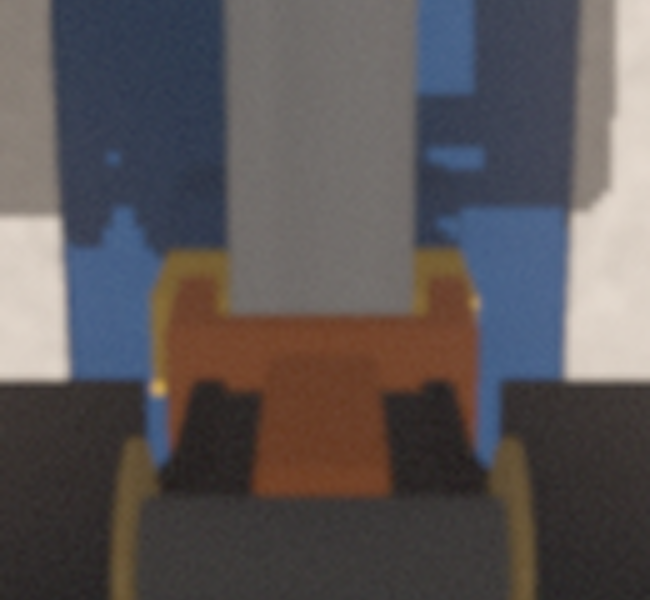

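Centred now, and no contact force yet. Lowering 1 mm more, then releasing.

```bash
python3 -m crank '[[-1,[0,0,0.5],0],[-1,[0,0,1],0],[-1,[0,0,1],0],[-1,[0,0,1],0]]'
python3 st.py
python3 -m crank '[[-0.2,[0,0,0],0],[-0.2,[0,0,0],0],[-0.2,[0,0,0],0],[-0.2,[0,0,0],0],[-0.2,[0,0,0],0],[-0.2,[0,0,0],0],[-0.2,[0,0,-8],0],[-0.2,[0,0,-25],0],[-0.2,[0,0,-50],0],[-0.2,[0,0,-80],0],[-0.2,[0,0,-110],0],[-0.2,[0,0,-110],0]]'
python3 -m crank '[[-0.2,[-40,-40,-20],0],[-0.2,[-70,-70,-20],0],[-0.2,[-95,-100,-20],0],[-0.2,[-110,-115,-20],0],[-0.2,[-110,-115,-20],0],[-0.2,[-110,-115,-20],0],[-0.2,[-110,-115,-20],0]]'
python3 tilt.py t11; python3 -c "
from fit import *
snap('wrist','w11');snap('top','top11')
over('t11',[[.0015,-.0217,0,.05],[.0015,-.0217,0,0],[.0015,-.0217,0,-.05]],'t11o')
a=cv2.imread('pics/t11.png');b=[]
for (x,y) in((208,198),(372,152)):
    b.append(cv2.resize(a[y:y+45,x:x+38],None,fx=10,fy=10,interpolation=cv2.INTER_CUBIC))
cv2.imwrite('pics/t11e.png',cv2.convertScaleAbs(np.hstack(b),alpha=1.8))
"
```

```text
time: 15.08
ee_pos: [0.564, -0.0162, 0.1142]
eef_rot: [0.703, 0.711, -0.0, 0.0]
ft_force: [-0.6, -0.7, -1.3]
width: 0.0143
t 15.08 tcp [ 0.564  -0.0162  0.1142] toolx [-0.01  1.   -0.  ] yaw 90.59 z [ 0. -0. -1.] F [-0.58 -0.74 -1.27] w 0.0143
time: 16.08
ee_pos: [0.5664, -0.0155, 0.2308]
eef_rot: [0.703, 0.711, 0.003, 0.003]
ft_force: [1.6, -0.0, 0.3]
width: 0.0346
time: 16.67
ee_pos: [0.4505, -0.1269, 0.2448]
eef_rot: [0.703, 0.711, 0.0, 0.001]
ft_force: [0.0, 0.4, -0.5]
width: 0.0348
t 16.72 tcp [ 0.4508 -0.1264  0.2446] toolx [-0.012  1.     0.   ] yaw 90.67 z [ 0.001  0.    -1.   ] F [-0.96  0.31 -0.04] w 0.035
```

View pics/t11o.png

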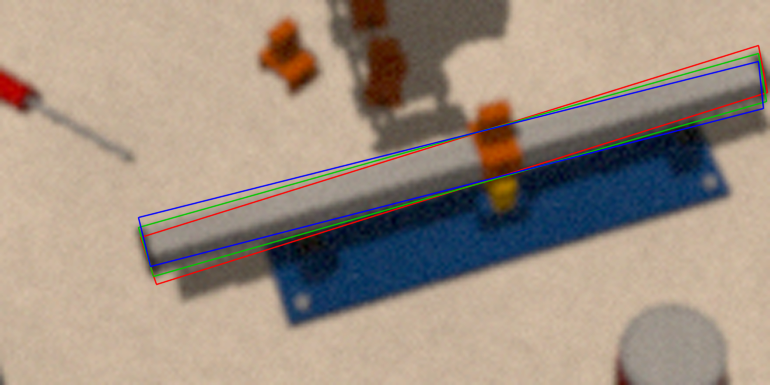

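View pics/t11e.png

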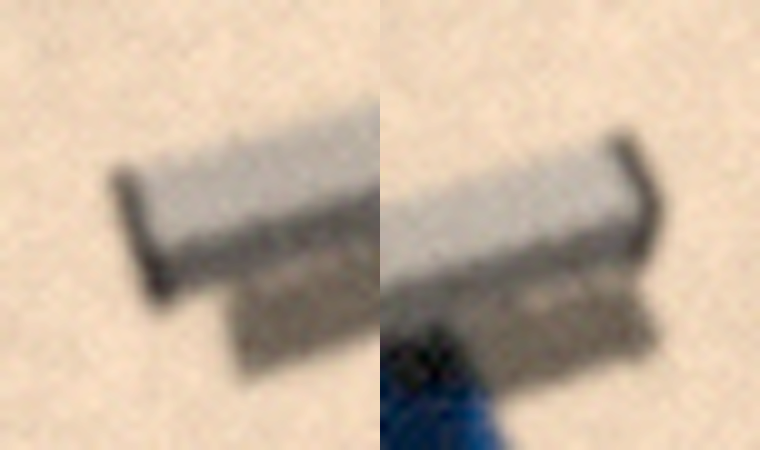

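View pics/w11.png

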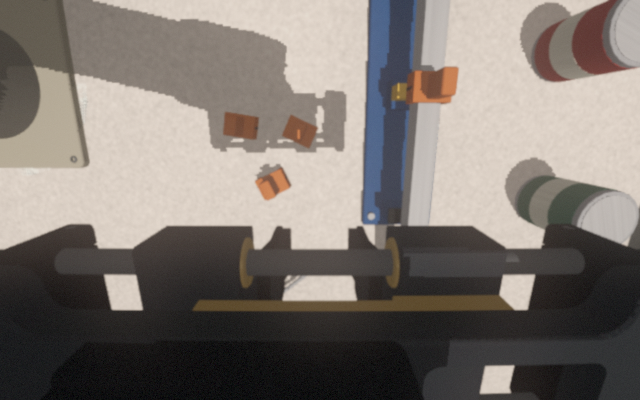

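The bar's ends are at the same pixels as before, so it is still level. The clip sits astride at about (430,87). Measuring its position against the ridge and letting everything settle.

```bash
python3 -m crank '[[-0.2,[0,0,0],0],[-0.2,[0,0,0],0],[-0.2,[0,0,0],0],[-0.2,[0,0,0],0],[-0.2,[0,0,0],0],[-0.2,[0,0,0],0]]'; python3 - <<'E'
from h import *
snap('wrist','w12');snap('scene','t12')
a=cv2.imread('pics/w12.png')
cv2.imwrite('pics/w12z.png',cv2.resize(a[55:125,370:480],None,fx=7,fy=7,interpolation=cv2.INTER_CUBIC))
a=cv2.imread('pics/t12.png');b=cv2.imread('pics/t11.png');print(cv2.absdiff(a,b)[150:260,180:400].mean())
E
```

```text
time: 17.32
ee_pos: [0.4501, -0.1273, 0.2442]
eef_rot: [0.703, 0.711, 0.0, 0.0]
ft_force: [-0.2, -0.8, -0.3]
width: 0.0348
2.290909090909091
```

View pics/w12z.png

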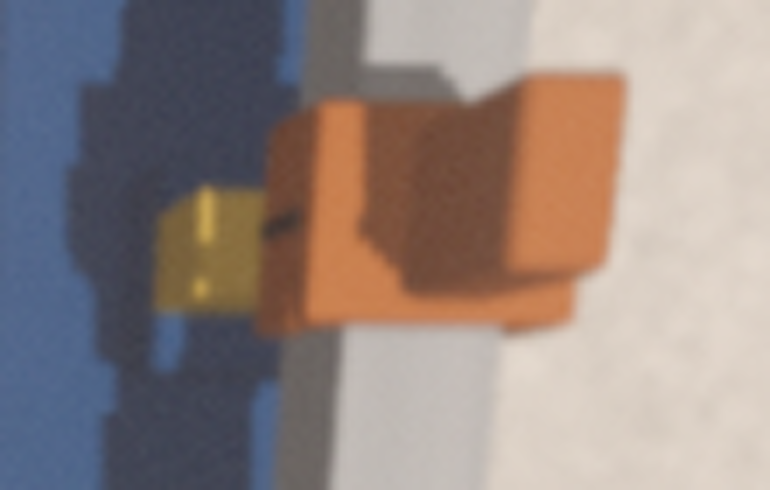

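```bash
python3 - <<'E'
from h import *
c=load('w12');Z=lambda p:np.array(p)/7+[370,55]-.43
print('plate left edge',onz(c,Z([[318,102],[304,325]]),.106).round(4),'tab top',onz(c,Z([[524,75],[626,75],[606,268],[506,272]]),.144).round(4))
print('ridge',onz(c,Z([[190,190],[230,190],[185,309],[230,311]]),.07).round(4))
print('bar edges',onz(c,Z([[332,430],[490,430]]),.1).round(4))
E
```

```text
plate left edge [[ 0.5446 -0.0017  0.106 ]
 [ 0.5452 -0.0318  0.106 ]] tab top [[ 0.5581 -0.0053  0.144 ]
 [ 0.5709 -0.0051  0.144 ]
 [ 0.5711 -0.0277  0.144 ]
 [ 0.5584 -0.0285  0.144 ]]
ridge [[ 0.5364 -0.0082  0.07  ]
 [ 0.5429 -0.0081  0.07  ]
 [ 0.537  -0.0263  0.07  ]
 [ 0.5443 -0.0265  0.07  ]]
bar edges [[ 0.5526 -0.0461  0.1   ]
 [ 0.5765 -0.0457  0.1   ]]
```

The clip's centre is y=-0.0167 and the ridge reads -0.016 to -0.017, so they agree within 1 mm. Sizes match at the seated heights, and nothing is touching. Handing in.

```bash
python3 -c "
from h import *
print(r.close_job())"
```

```text
the job is handed in; nothing more can be done
None
```

I've handed the job in: the bar lies level on the ridge with the orange clip astride it. The system gave no verdict, so the results below come from my own camera checks.

**What I did:** I gripped the bar with 8 N and slid it along the stand, then kept letting go to see whether it tipped. It still leaned with its middle 47 and 35 mm to the -y side of the ridge, and lay level at about 23 mm. I nudged it 2 mm further, to about 21.5 mm, let go and backed off; it stayed level. Then I took the leftmost clip by its tab, lowered it over the bar at the ridge and released it. The clock stood at about 17 s.

**Last checks:**
- **Level:** after the clip was released, the bar's ends were at the same pixels as before it went on. Before the clip, the fit with the bar's yaw fixed gave a tilt of about 0.005 rad. A looser fit gave 0.015; both are under the 0.025 limit, but the camera measures tilt only coarsely.
- **Clip along the stand:** its centre measured y = -0.0167. The ridge measured between -0.0160 and -0.0172, so they agree within 1 mm.
- **Clip on the bar:** it is centred across the bar within about 1 mm, and its measured sizes fit the seated height.
- **Surroundings:** the gripper is clear of everything. I saw no bystander moved in the pictures but did not measure them individually.

**Not measured:** the force of the bar on the stand has no direct reading. The tool force stayed below about 3 N at every reading.

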